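# Close up the tool chest

## Robot

A 6-joint arm with a two-finger parallel gripper is mounted at the origin on the work surface. World frame = base frame: x ahead of the robot, y to its left, z up, the work surface at z = 0. Lengths are in m, angles in degrees, forces in N, time in s.
With the tool pointing down it reaches from about 0.375 to 0.925 m from the base axis. Payload 5.7 kg.
Tool frame: the origin (TCP) lies midway between the tips of the shut fingers; the grasp point (between the pads) lies 19 mm behind it; z points along the fingers, y is the line along which they close (so a half turn about z gives the same grasp; the last joint's range is limited). The gripper opens to 88 mm and grips with 3 to 60 N. Pads are 20 mm wide; open, the fingers measure 115 mm over their backs; the gripper's body (75 mm by 178 mm) begins 61 mm behind the grasp point.
Start: joints at [65.884, 20.558, 86.54, -0, 72.909, -6.595], TCP at [0.181, 0.572, 0.223] pointing down, gripper open.
Joint ranges: [-170.27, 170.27], [-57.76, 135], [12.27, 136.19], [-55.21, 235.2], [11.17, 155.16], [-170.74, 170.74]. Speed limits (degrees/s): [136.94, 136.94, 180, 180, 180, 180].

## Interface

Orientations are given as [roll, pitch, yaw] about the fixed x, y, z axes, in that order (R = Rz(yaw) Ry(pitch) Rx(roll)).
In Python, from workcell import monitor, vision, order gives the robot as it stands.
- The arm moves only by the shell command python3 -m jog 'ROWS' [FORCE]. ROWS is JSON, one flat list of numbers, 5 for each row, row after row: the shift along the tool's x, y, z scaled (see below), then the turn about the tool's z scaled (see below), then the closure, from 0 (fully open) to 1 (shut). A call has exactly 5 rows; each row is the pose to reach, as a shift and turn from the pose commanded when the call began, along the tool's axes at that moment; what a row does not reach only later rows make up. The controller multiplies each number of a shift by 20 cm and each number of a turn by pi/2 rad. A row lasts 1/12 s, in which the tool goes at most 41.7 mm and 7.16 degrees, less where a joint would pass 70% of its speed; a pose out of reach is approached as far as the arm can. A call with a number of a shift or a turn outside -1 to 1 is refused whole. A call with a gripper value outside its range is refused whole. The fingers move at their own pace and stop on an object; FORCE is the grip in N (left out, the last holds). Time passes only in rows, so rows that repeat a pose let the fingers close, or fill a call up. It gives the time, the measured TCP pose, the force, the opening and the grip force at its end, in the units of the state.
- monitor.sense(): the state, without advancing time (a new reading comes with each control period).
- vision.camera(name): name is "scene" or "top"; returns the picture (480x640x3 uint8, blue, green, red); there is no depth.
- vision.camera_info(name): a dict with "fx", "fy", "cx", "cy" (pixels), "position" and "attitude" of the camera in the world. Camera axes: x right, y up, looking along -z (the intrinsics and any distortion apply to the point x, -y, -z); pixel columns grow to the right and rows downward; lengths in m; the calibration is good to about 2 mm. A picture is of the moment at which its call begins. camera_info takes no time and is no camera call.
- order.close_job(): hands the job in; it is judged then, once.
The state is a dict: "time_s": time; "joint_positions": joint angles; "qd": joint speeds; "effort": joint torques, N m; "tool_pos": TCP position; "ee_rot": TCP orientation; "ft_force": force on the tool from outside, world axes, zero at the start; "moment": the same for the moment, N m; "finger_gap": finger opening in m; "gripper_force": force on a finger pad.
Only numpy, scipy, OpenCV 4.12 (cv2) and the standard library are available. Lean on these libraries where they do the work, as an engineer would, in place of code of your own. Each camera call takes 0.05 s, during which the arm holds its last target. There are 200 camera calls.

## Task

Close up the blue tool chest on the bench: first push both of its open drawers fully home, then push the lid down until it is fully shut. Push gently with the fingertips only, without slamming anything or touching the carrying handle on the lid; do not throw the lid right back or pull a drawer right out, and leave the tools and offcuts in and around the chest where they are.

Things in the scene. Friction and masses are not known exactly. Their poses are not given: they have to be found in the camera images.
- chest: Blue sheet-steel tool chest, fixed to the bench; 180 deep (its x), 360 wide (its y), 104 high without the lid. Origin: centre of its underside, on the bench. Its -x side is the front with the drawers (roughly towards the robot), +y its left drawer, +z up. Above the drawers is an open tray, its floor 68 mm above the bench, covered by the lid. A 70 mm wide solid pillar separates the drawers.
- left_drawer (a joint): How far the left (+y) drawer is out, m: 0 = fully home, slides out along chest -x, at most 0.1, starts 0.035 to 0.065. Rubs with about 3 N and some damping, and stays where it is left. Drawer front 130 wide, 54 high, lower edge 8 mm above the bench, centred at chest y = +100 mm; the front face is flush with the chest front (chest x = -90 mm) when home.
- right_drawer (a joint): Same for the right (-y) drawer, centred at chest y = -100 mm.
- left_drawer_lip (a point): Middle of the outer edge of the left drawer's finger lip, moving with the drawer: an aluminium ledge 100 wide (along chest y), 8 thick, standing out 14 mm from the drawer front, centred 54 mm above the bench. When the drawer is home this point lies at chest x = -104 mm. Pushing on the lip towards chest +x closes the drawer.
- right_drawer_lip (a point): Same on the right drawer.
- lid (a joint): Angle of the lid, rad: 0 = shut (level), grows as it opens upwards, at most 1.4 (nearly upright), starts 0.9 to 1.25. Flat plate 180 (from hinge to free edge) by 360 by 12 mm. Stiff hinge: it stays at any angle; shutting it takes about 3 to 6 N near the free edge.
- lid_hinge (a point): Middle of the lid's hinge line, fixed on the chest at its rear top edge: chest x = +90, y = 0, z = 104 mm. The line runs along chest y; the shut lid reaches from it to chest x = -90, its outer face 116 mm above the bench. Open, the lid's outer face looks to the rear (chest +x) and up.
- lid_edge (a point): Middle of the lid's free edge, on the outer face, 180 mm from the hinge; axes turn with the lid: x along the lid towards the hinge, y along the hinge line, z out of the outer face.
- carry_handle: Steel bail handle on the lid's outer face, 110 long along the hinge line, 27 mm high, 10 mm thick, 70 mm from the hinge line, leaving the 100 mm of lid nearest the free edge bare. Origin: its middle on the outer face. Not to be touched.
- tube_stub: Dark steel tube stub standing upright in front of the chest between the two drawers, diameter 32, 70 high; origin under its centre. Leave alone.
- spray_can: Plain metal spray can standing beside the chest, diameter 64, 170 high; origin under its centre. Leave alone.
- tape_roll: Black tape roll lying flat beside the chest, diameter 100, 48 high; origin under its centre. Leave alone.
- hammer: Hammer lying to the left of the chest's front, 240 long; origin under its middle, x along it. Leave alone.
- square_tube: Dark square steel tube lying to the right of the chest's front, 160 x 30 x 30; origin under its centre, x along it. Leave alone.
- wrench: Wrench lying in the chest's tray, 130 long; origin under its middle. Leave alone.
- cutoff_wheel: Grey ring-shaped wheel lying in the chest's tray, diameter 76, 10 thick; origin under its centre. Leave alone.

How it is judged:
By the outcome, as a careful person would: the job done as asked, in the order asked, and still so for the second after the job is handed in, with the robot touching nothing.
It also fails if it takes over 58 s, if anything falls off the work surface, if the arm or the gripper's body presses on something with over 40 N, if the wrist force passes 120 N, or if a joint passes its speed limit or range.

## Working session

There is one attempt and no reset: what is moved stays moved. The work goes in short steps, Python scripts to look and compute and a shell command to move; the robot and the scene stay as the last step left them, time stands still between calls to the robot, and variables do not carry over. Pictures are saved under pics/ and viewed, at most 10 in all, crops included, and the job is handed in when it is done.

```bash
mkdir -p pics; python3 - <<'E'
from workcell import monitor, vision
import cv2
print(monitor.sense())
for n in ("scene","top"):
    print(vision.camera_info(n)); cv2.imwrite(f"pics/{n}0.png",vision.camera(n))
E
```

```text
{'time_s': 0.0, 'joint_positions': array([ 6.58829908e+01,  2.05958077e+01,  8.65966422e+01, -4.08464820e-04,
        7.29073067e+01, -6.59252547e+00]), 'qd': array([ 0.01433359,  0.01597152, -0.10655351,  0.00976324, -0.05107829,
        0.04429341]), 'effort': array([ 5.94015819e-04, -5.15363395e+01, -2.70728928e+01,  6.75416132e-02,
        3.50052968e-02, -1.54213731e-04]), 'tool_pos': array([0.18038381, 0.57154972, 0.22184726]), 'ee_rot': array([-1.79900858e+02, -1.10651742e-02,  1.62475627e+02]), 'ft_force': array([ 0.25889661, -0.18057431, -0.08494971]), 'moment': array([0.01736825, 0.02366135, 0.01979273]), 'gripper_force': 0.0, 'finger_gap': 0.0875466373016983}
{'fx': 514.6694603995086, 'fy': 514.6694603995086, 'cx': 325.33295538849734, 'cy': 241.99286854006482, 'position': array([0.67169588, 0.52240449, 0.98419831]), 'attitude': array([2.93503458e+01, 1.36276521e-01, 1.70467692e+02])}
{'fx': 449.54604705644977, 'fy': 449.54604705644977, 'cx': 322.9928011329085, 'cy': 243.1460746837036, 'position': array([5.30640706e-01, 3.38007233e-04, 9.35429552e-01]), 'attitude': array([  3.66232799,   0.84469607, -91.09215126])}
```

View pics/scene0.png

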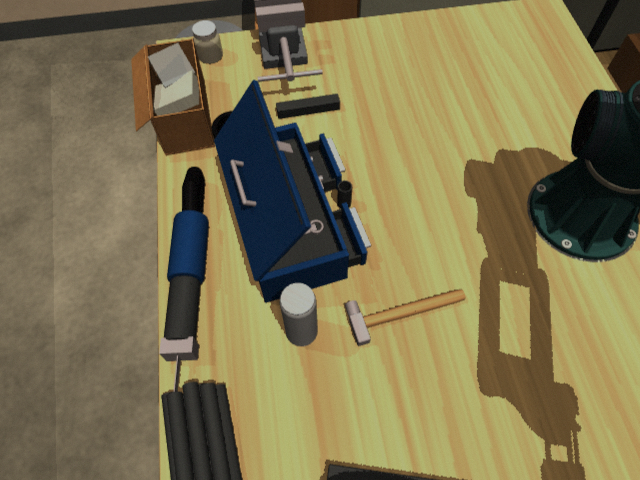

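View pics/top0.png

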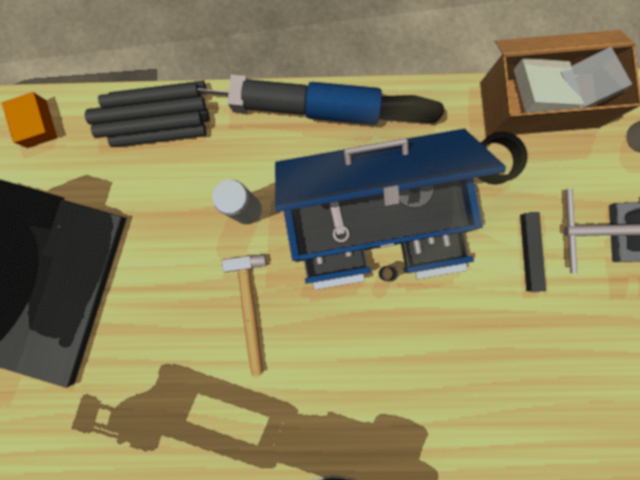

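The top view shows the chest at about (290–480, 130–290), both drawers out (lips near (338,282) and (442,270)), the tube stub at (388,272) and the lid leaning back. I'll enlarge both views to read the corners.

```bash
python3 - <<'E'
import cv2
a=cv2.imread("pics/top0.png")[120:300,265:515]; cv2.imwrite("pics/topc.png",cv2.resize(a,None,fx=3.2,fy=3.2,interpolation=cv2.INTER_CUBIC))
a=cv2.imread("pics/scene0.png")[75:305,205:385]; cv2.imwrite("pics/scenec.png",cv2.resize(a,None,fx=2.6,fy=2.6,interpolation=cv2.INTER_CUBIC))
E
```

```text
(no output)
```

View pics/topc.png

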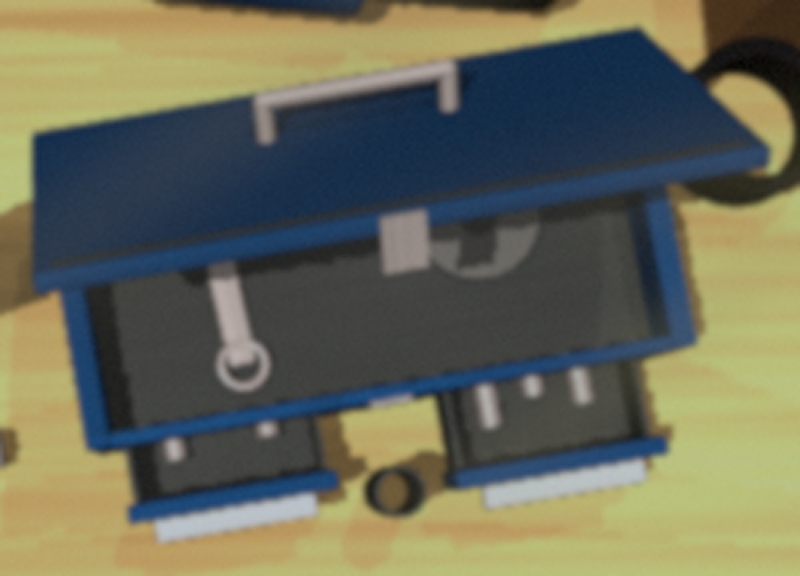

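View pics/scenec.png

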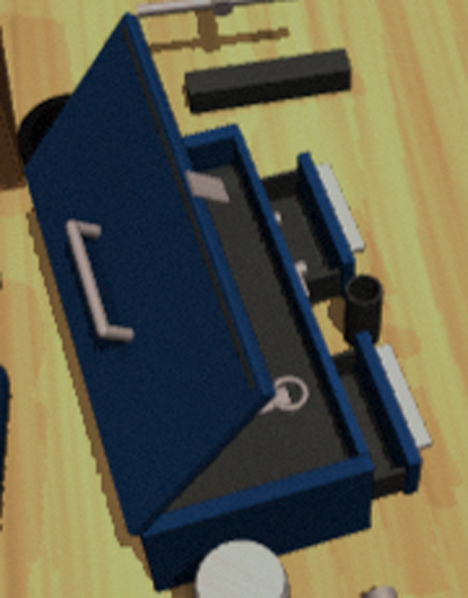

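```bash
cat > h.py <<'E'
import numpy as np
from scipy.spatial.transform import Rotation as R
from scipy.optimize import least_squares
from workcell import monitor, vision
def proj(n,P):
    c=vision.camera_info(n); p=(np.atleast_2d(P)-c["position"])@R.from_euler("xyz",c["attitude"],degrees=True).as_matrix()
    return np.c_[c["cx"]+c["fx"]*p[:,0]/-p[:,2], c["cy"]+c["fy"]*p[:,1]/p[:,2]]
def ch(q,p): return R.from_euler("z",q[2]).apply(np.atleast_2d(p))+[q[0],q[1],0]
def lid(t,s,y,n=0.012): # s from hinge, n height over inner face
    return [.09-s*np.cos(t)+n*np.sin(t), y, .104+s*np.sin(t)+n*np.cos(t)]
def ray(n,px,z):
    c=vision.camera_info(n); d=R.from_euler("xyz",c["attitude"],degrees=True).apply([(px[0]-c["cx"])/c["fx"],-(px[1]-c["cy"])/c["fy"],-1])
    return c["position"]+d*(z-c["position"][2])/d[2]
E
cat > fit.py <<'E'
from h import *
def model(q):
    L,Rr,t=q[3:6]
    lip=lambda y,o,e:[-.104-o,y+e,.058]
    T=[[-.09,.18,.104],[-.09,-.18,.104],lip(.1,L,.05),lip(.1,L,-.05),lip(-.1,Rr,.05),lip(-.1,Rr,-.05),lid(t,.18,.18),lid(t,.18,-.18),lid(t,0,.18),lid(t,0,-.18)]
    S=[lid(t,.18,.18),lid(t,.18,-.18),lid(t,0,.18),lid(t,0,-.18),[-.09,.18,.104],lip(.1,L,.05),lip(.1,L,-.05),lip(-.1,Rr,.05),lip(-.1,Rr,-.05)]
    return np.r_[proj("top",ch(q,T)),proj("scene",ch(q,S))]
T=np.array([[93,447],[693,342],[158,542],[317,512],[487,507],[645,480],[37,272],[768,152],[35,133],[640,28]])/3.2+[265,120]
S=np.array([[268,392],[130,15],[133,532],[25,178],[372,462],[430,442],[388,345],[365,247],[324,165]])/2.6+[205,75]
obs=np.r_[T,S]
r=least_squares(lambda q:(model(q)-obs).ravel(),[.6,0,.1,.05,.05,1.1],loss="soft_l1",x_scale=.1)
print(r.x, np.degrees(r.x[2])); print((model(r.x)-obs).round(1).tolist())
np.save("q.npy",r.x)
q=r.x
print("tube",ray("top",np.array([394,488])/3.2+[265,120],.07),ray("scene",np.array([364,290])/2.6+[205,75],.07), "tubechest", R.from_euler("z",-q[2]).apply(ray("top",np.array([394,488])/3.2+[265,120],.07)-[q[0],q[1],0]))
print("can",ray("top",(232,197),.17),ray("scene",(298,302),.17),"hammer head",ray("top",(243,264),.02),"sq",ray("top",(533,250),.03),ray("top",(536,288),.03))
E
python3 fit.py
```

```text
[ 0.66733878 -0.09403594  0.15220327  0.04465196  0.05820032  0.91066611] 8.720605194438104
[[-2.4, 1.9], [2.0, 1.4], [-0.5, -0.1], [0.5, 0.4], [-0.6, 0.1], [0.9, -0.3], [-1.7, 3.4], [2.0, 0.5], [-1.5, -0.4], [0.2, -0.9], [-0.4, 0.3], [-1.3, -2.2], [-2.5, 1.8], [-1.8, -3.8], [1.1, 2.4], [-0.0, 0.4], [-0.4, -1.0], [-1.0, -0.4], [0.6, -1.5]]
tube [ 0.52739434 -0.11174263  0.07      ] [ 0.52379252 -0.11391146  0.07      ] tubechest [-0.14101122  0.00371587  0.07      ]
can [0.6626305  0.16591828 0.17      ] [0.66311462 0.17844153 0.17      ] hammer head [0.55013014 0.17670146 0.02      ] sq [ 0.56667892 -0.40769275  0.03      ] [ 0.49085132 -0.4099372   0.03      ]
```

The fit agrees with the given ranges and with both views (residuals about 2 px). The drawers are about 45 mm and 58 mm out, the lid is at about 0.91 rad, and the tube stub stands between the lips. Next I'll work out the moves.

```bash
cat > go.py <<'E'
# usage: go.py x y z (chest frame, m) ... -> shift units in current tool axes from the measured pose; target yaw = chest yaw+180
import sys
from h import *
q=np.load("q.npy"); s=monitor.sense(); Rt=R.from_euler("xyz",s["ee_rot"],degrees=True)
now=R.from_euler("z",-q[2]).apply(s["tool_pos"]-[q[0],q[1],0])
print("t",round(s["time_s"],2),"chest tcp",now.round(4),"F",s["ft_force"].round(1),"yaw",s["ee_rot"].round(2))
print("turn",round(-(((np.degrees(q[2])+180-s["ee_rot"][2]+180)%360)-180)/90,4))
v=list(map(float,sys.argv[1:]))
for p in np.reshape(v,(-1,3)):
    w=ch(q,p)[0]; print(p,"world",w.round(3),"units",(Rt.inv().apply(w-s["tool_pos"])/.2).round(4))
E
python3 go.py -.2 .1 .22 -.19 .1 .1 -.19 .1 .045
```

```text
t 0.1 chest tcp [-0.3804  0.7318  0.2219] F [-0.7 -0.1 -0.3] yaw [-1.7991e+02 -1.0000e-02  1.6248e+02]
turn -0.2916
[-0.2   0.1   0.22] world [ 0.454 -0.026  0.22 ] units [-2.2058 -2.4344  0.0131]
[-0.19  0.1   0.1 ] world [ 0.464 -0.024  0.1  ] units [-2.2507 -2.4113  0.6131]
[-0.19   0.1    0.045] world [ 0.464 -0.024  0.045] units [-2.2508 -2.4108  0.8881]
```

```bash
python3 -m jog '[-0.13,-0.15,0,-0.06,1, -0.27,-0.29,0,-0.12,1, -0.4,-0.44,0,-0.18,1, -0.53,-0.58,0,-0.24,1, -0.66,-0.73,0,-0.2916,1]' 10; python3 go.py -.2 .1 .2 -.19 .1 .1
```

```text
time_s: 0.52
tool_pos: [0.2627, 0.3915, 0.2223]
ee_rot: [-180.0, -0.0, -171.0]
ft_force: [0.3, -0.9, 0.1]
finger_gap: 0.0579
gripper_force: 0.0
t 0.52 chest tcp [-0.3263  0.5413  0.2223] F [ 0.3 -0.9  0.1] yaw [-1.7998e+02 -2.0000e-02 -1.7097e+02]
turn 0.0035
[-0.2  0.1  0.2] world [ 0.454 -0.026  0.2  ] units [-0.6194 -2.2099  0.1122]
[-0.19  0.1   0.1 ] world [ 0.464 -0.024  0.1  ] units [-0.6696 -2.2099  0.6122]
```

```bash
python3 -m jog '[-0.05,-0.19,0,0,1, -0.1,-0.38,0,0,1, -0.16,-0.57,0,0,1, -0.22,-0.76,0,0,1, -0.28,-0.95,0,0,1]'; python3 -m jog '[-0.05,-0.19,0.03,0,1, -0.1,-0.38,0.08,0,1, -0.16,-0.57,0.15,0,1, -0.22,-0.75,0.22,0,1, -0.28,-0.9,0.3,0,1]' ; python3 go.py -.19 .1 .1 -.19 .1 .045
```

```text
time_s: 0.93
tool_pos: [0.3467, 0.212, 0.2226]
ee_rot: [-180.0, -0.0, -171.2]
ft_force: [0.5, 1.1, 0.4]
finger_gap: 0.0246
gripper_force: 0.0
time_s: 1.35
tool_pos: [0.4302, 0.0419, 0.1624]
ee_rot: [-180.0, 0.1, -171.3]
ft_force: [0.7, 0.7, -0.1]
finger_gap: 0.0002
gripper_force: 0.0
t 1.35 chest tcp [-0.2138  0.1703  0.1624] F [ 0.7  0.7 -0.1] yaw [-1.7996e+02  6.0000e-02 -1.7133e+02]
turn -0.0006
[-0.19  0.1   0.1 ] world [ 0.464 -0.024  0.1  ] units [-0.119  -0.3513  0.3124]
[-0.19   0.1    0.045] world [ 0.464 -0.024  0.045] units [-0.1187 -0.3511  0.5874]
```

```bash
python3 -m jog '[-0.03,-0.12,0.1,0,1, -0.07,-0.25,0.2,0,1, -0.11,-0.35,0.35,0,1, -0.12,-0.35,0.48,0,1, -0.12,-0.35,0.585,0,1]'; python3 -m jog '[0,0,0,0,1, 0,0,0,0,1, 0,0,0,0,1, 0,0,0,0,1, 0,0,0,0,1]'; python3 go.py -.16 .1 .045 -.114 .1 .045
python3 - <<'E'
from workcell import vision
import cv2
a=vision.camera("top")[120:320,245:515]; b=vision.camera("scene")[75:305,205:450]
import numpy as np
a=cv2.resize(a,(400,296));b=cv2.resize(b,(400,375))
cv2.imwrite("pics/p1.png",np.vstack([cv2.resize(a,None,fx=1,fy=1),b]) if 0 else np.hstack([cv2.copyMakeBorder(a,0,79,0,0,0),b]))
E
```

```text
time_s: 1.77
tool_pos: [0.4643, -0.0225, 0.0439]
ee_rot: [-180.0, -0.0, -171.4]
ft_force: [-0.4, 0.3, -0.7]
finger_gap: 0.0002
gripper_force: 0.0
time_s: 2.18
tool_pos: [0.4647, -0.021, 0.047]
ee_rot: [-179.9, 0.1, -171.2]
ft_force: [0.2, 0.4, -0.7]
finger_gap: 0.0007
gripper_force: 0.0
t 2.18 chest tcp [-0.1892  0.1029  0.047 ] F [ 0.2  0.4 -0.7] yaw [-1.7994e+02  1.4000e-01 -1.7124e+02]
turn 0.0004
[-0.16   0.1    0.045] world [ 0.494 -0.019  0.045] units [-0.1461 -0.0145  0.0104]
[-0.114  0.1    0.045] world [ 0.539 -0.012  0.045] units [-0.376  -0.0146  0.011 ]
```

View pics/p1.png

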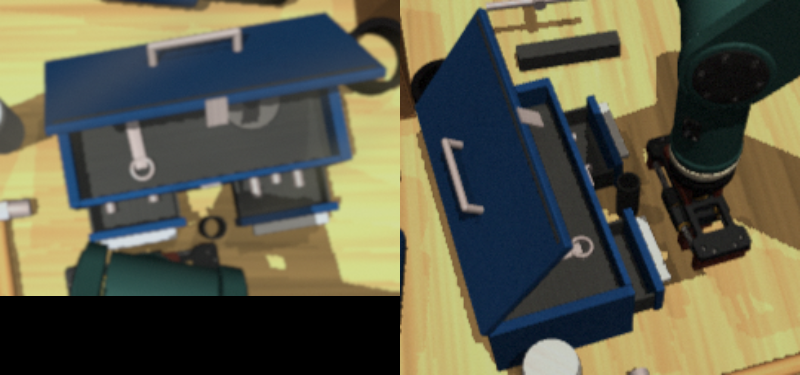

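Fingertips are in front of the left lip (left panel about (195,250), lip at (135,238)), clear of the tube. I'll push the left drawer slowly.

```bash
for i in 1 ; do python3 -m jog '[-0.025,0,0,0,1, -0.05,0,0,0,1, -0.075,0,0,0,1, -0.1,0,0,0,1, -0.12,0,0,0,1]'; python3 -m jog '[-0.015,0,0,0,1, -0.03,0,0,0,1, -0.045,0,0,0,1, -0.06,0,0,0,1, -0.075,0,0,0,1]';python3 -m jog '[-0.015,0,0,0,1, -0.03,0,0,0,1, -0.045,0,0,0,1, -0.06,0,0,0,1, -0.075,0,0,0,1]'; done; python3 go.py -.114 .1 .045
```

```text
time_s: 2.7
tool_pos: [0.4884, -0.0174, 0.0457]
ee_rot: [-180.0, 0.0, -171.3]
ft_force: [-0.0, 0.3, -0.3]
finger_gap: 0.0006
gripper_force: 0.0
time_s: 3.12
tool_pos: [0.5013, -0.0152, 0.0454]
ee_rot: [180.0, -0.1, -171.3]
ft_force: [-3.8, -2.1, 1.1]
finger_gap: 0.0004
gripper_force: 1.7
time_s: 3.53
tool_pos: [0.5169, -0.0128, 0.0454]
ee_rot: [180.0, -0.0, -171.3]
ft_force: [-3.4, -0.2, -2.5]
finger_gap: 0.0006
gripper_force: 1.7
t 3.53 chest tcp [-0.1364  0.1031  0.0454] F [-3.4 -0.2 -2.5] yaw [ 1.7999e+02 -5.0000e-02 -1.7128e+02]
turn 0.0
[-0.114  0.1    0.045] world [ 0.539 -0.012  0.045] units [-0.1118 -0.0156  0.002 ]
```

Contact force is about 3–4 N, as expected.

```bash
python3 -m jog '[-0.012,0,0,0,1, -0.024,0,0,0,1, -0.036,0,0,0,1, -0.048,0,0,0,1, -0.06,0,0,0,1]';  python3 -m jog '[-0.008,0,0,0,1, -0.016,0,0,0,1, -0.024,0,0,0,1, -0.032,0,0,0,1, -0.04,0,0,0,1]'; python3 go.py -.114 .1 .045
```

```text
time_s: 3.95
tool_pos: [0.5289, -0.0109, 0.0456]
ee_rot: [180.0, -0.0, -171.3]
ft_force: [-2.3, 0.1, -2.3]
finger_gap: 0.0006
gripper_force: 1.7
time_s: 4.37
tool_pos: [0.5369, -0.0098, 0.0457]
ee_rot: [180.0, -0.0, -171.3]
ft_force: [-3.6, 1.1, -2.9]
finger_gap: 0.0005
gripper_force: 1.6
t 4.37 chest tcp [-0.1162  0.103   0.0457] F [-3.6  1.1 -2.9] yaw [ 1.8000e+02 -1.0000e-02 -1.7128e+02]
turn 0.0
[-0.114  0.1    0.045] world [ 0.539 -0.012  0.045] units [-0.0108 -0.0151  0.0033]
```

```bash
for i in 1 2 3; do python3 -m jog '[-0.004,0,0,0,1, -0.007,0,0,0,1, -0.01,0,0,0,1, -0.012,0,0,0,1, -0.015,0,0,0,1]' | grep -E "tool_pos|ft_f"; done; python3 go.py -.114 .1 .045
```

```text
tool_pos: [0.5396, -0.0094, 0.0457]
ft_force: [-5.7, 0.3, 0.5]
tool_pos: [0.5397, -0.0094, 0.0457]
ft_force: [-11.3, -3.7, 8.0]
tool_pos: [0.5396, -0.0093, 0.0456]
ft_force: [-19.4, -5.6, 16.3]
t 5.62 chest tcp [-0.1134  0.1031  0.0456] F [-19.4  -5.6  16.3] yaw [ 179.98   -0.63 -171.21]
turn 0.0008
[-0.114  0.1    0.045] world [ 0.539 -0.012  0.045] units [ 0.003  -0.0156  0.0029]
```

Left drawer is home: hard stop at chest x = −0.1134, expected −0.114. Moving on to the right drawer.

```bash
python3 -m jog '[0.05,0,0,0,1, 0.15,0,0,0,1, 0.3,0,0,0,1, 0.4,0,-0.1,0,1, 0.45,0,-0.25,0,1]'; python3 -m jog '[0,-0.15,-0.05,0,1, 0,-0.35,-0.05,0,1, 0,-0.55,-0.05,0,1, 0,-0.75,-0.05,0,1, 0,-0.95,-0.05,0,1]'; python3 -m jog '[0,-0.05,0.05,0,1, 0,-0.05,0.15,0,1, 0,-0.05,0.25,0,1, 0,-0.05,0.3,0,1, 0,-0.05,0.3,0,1]'; python3 go.py -.172 -.1 .045 -.114 -.1 .045
```

```text
time_s: 6.03
tool_pos: [0.4532, -0.0221, 0.0944]
ee_rot: [179.9, -0.2, -171.3]
ft_force: [0.1, -0.7, 0.3]
finger_gap: 0.0006
gripper_force: 0.0
time_s: 6.45
tool_pos: [0.4878, -0.2132, 0.107]
ee_rot: [-179.8, 0.3, -171.3]
ft_force: [0.0, -0.1, -0.0]
finger_gap: 0.0007
gripper_force: 0.0
time_s: 6.87
tool_pos: [0.4864, -0.2194, 0.0439]
ee_rot: [179.9, -0.1, -171.3]
ft_force: [0.8, 0.0, -0.1]
finger_gap: 0.0008
gripper_force: 0.0
t 6.87 chest tcp [-0.1978 -0.0965  0.0439] F [ 0.8  0.  -0.1] yaw [ 1.7992e+02 -9.0000e-02 -1.7129e+02]
turn -0.0001
[-0.172 -0.1    0.045] world [ 0.512 -0.219  0.045] units [-0.129  -0.0177 -0.0056]
[-0.114 -0.1    0.045] world [ 0.57  -0.21   0.045] units [-0.419  -0.0176 -0.006 ]
```

```bash
python3 -m jog '[-0.025,0,0,0,1, -0.05,0,0,0,1, -0.075,0,0,0,1, -0.095,0,0,0,1, -0.11,0,0,0,1]'; for i in 1 2 3; do python3 -m jog '[-0.015,0,0,0,1, -0.03,0,0,0,1, -0.045,0,0,0,1, -0.06,0,0,0,1, -0.075,0,0,0,1]' | grep -E "tool_pos|ft_f"; done; python3 -m jog '[-0.01,0,0,0,1, -0.02,0,0,0,1, -0.03,0,0,0,1, -0.04,0,0,0,1, -0.05,0,0,0,1]'; python3 go.py -.114 -.1 .045
```

```text
time_s: 7.28
tool_pos: [0.5103, -0.2167, 0.0466]
ee_rot: [-179.9, 0.1, -171.2]
ft_force: [-5.7, -2.7, 4.6]
finger_gap: 0.0005
gripper_force: 2.5
tool_pos: [0.5235, -0.2141, 0.0456]
ft_force: [-2.8, -0.6, 2.8]
tool_pos: [0.5386, -0.2117, 0.0456]
ft_force: [-3.2, 0.0, 3.7]
tool_pos: [0.5535, -0.2095, 0.0456]
ft_force: [-3.1, 1.6, 2.3]
time_s: 8.95
tool_pos: [0.5632, -0.208, 0.0456]
ee_rot: [180.0, -0.0, -171.3]
ft_force: [-3.4, 0.9, 2.1]
finger_gap: 0.0004
gripper_force: 1.6
t 8.95 chest tcp [-0.1202 -0.0969  0.0456] F [-3.4  0.9  2.1] yaw [ 1.7998e+02 -2.0000e-02 -1.7128e+02]
turn -0.0
[-0.114 -0.1    0.045] world [ 0.57  -0.21   0.045] units [-0.031  -0.0157  0.003 ]
```

```bash
python3 -m jog '[-0.006,0,0,0,1, -0.012,0,0,0,1, -0.016,0,0,0,1, -0.02,0,0,0,1, -0.024,0,0,0,1]'; for i in 1 2 3; do python3 -m jog '[-0.003,0,0,0,1, -0.006,0,0,0,1, -0.009,0,0,0,1, -0.012,0,0,0,1, -0.015,0,0,0,1]' | grep -E "tool_pos|ft_f"; done; python3 go.py -.114 -.1 .045
```

```text
time_s: 9.37
tool_pos: [0.5679, -0.2073, 0.0456]
ee_rot: [180.0, -0.0, -171.3]
ft_force: [-2.4, 1.6, 0.2]
finger_gap: 0.0003
gripper_force: 1.6
tool_pos: [0.57, -0.207, 0.0456]
ft_force: [-7.6, -0.2, 2.7]
tool_pos: [0.5701, -0.207, 0.0456]
ft_force: [-14.2, -3.0, 9.5]
tool_pos: [0.5702, -0.207, 0.0456]
ft_force: [-22.6, -5.5, 15.9]
t 10.62 chest tcp [-0.1132 -0.0969  0.0456] F [-22.6  -5.5  15.9] yaw [ 179.93   -0.69 -171.18]
turn 0.0011
[-0.114 -0.1    0.045] world [ 0.57  -0.21   0.045] units [ 0.0042 -0.0156  0.0031]
```

Right drawer is home too. I'll back off, go up, and look before the lid.

```bash
python3 -m jog '[0.08,0,0,0,1, 0.2,0,0,0,1, 0.35,0,-0.05,0,1, 0.42,0,-0.22,0,1, 0.42,0,-0.42,0,1]'; python3 -m jog '[0,0,-0.2,0,1, 0,0,-0.4,0,1, 0,0.15,-0.6,0,1, 0,0.3,-0.8,0,1, 0,0.49,-0.9,0,1]'; python3 -m jog '[0,0,-0.1,0,1, 0,0,-0.1,0,1, 0,0,-0.1,0,1, 0,0,-0.1,0,1, 0,0,-0.1,0,1]'
python3 - <<'E'
from h import *
import cv2
q=np.load("q.npy"); t=q[5]
for s in (.18,.165,.155): print(s,np.round(lid(t,s,0),4))
a=vision.camera("top")[110:300,245:515]; b=vision.camera("scene")[75:305,205:450]
a=cv2.resize(a,(400,281));b=cv2.resize(b,(400,375))
cv2.imwrite("pics/p2.png",np.hstack([cv2.copyMakeBorder(a,0,94,0,0,0),b]))
E
python3 go.py 0.04 0 .33 .03 0 .265
```

```text
time_s: 11.03
tool_pos: [0.4898, -0.2184, 0.1285]
ee_rot: [179.8, -0.3, -171.4]
ft_force: [0.6, -0.1, -0.2]
finger_gap: 0.0006
gripper_force: 0.0
time_s: 11.45
tool_pos: [0.484, -0.1374, 0.3045]
ee_rot: [-179.7, 0.4, -171.4]
ft_force: [1.6, 0.2, -0.8]
finger_gap: 0.0001
gripper_force: 0.0
time_s: 11.87
tool_pos: [0.4808, -0.1361, 0.3187]
ee_rot: [180.0, -0.1, -171.3]
ft_force: [0.9, 0.2, 0.3]
finger_gap: 0.0002
gripper_force: 0.0
0.18 [-0.0109  0.      0.2535]
0.165 [-0.0017  0.      0.2417]
0.155 [0.0044 0.     0.2338]
t 11.97 chest tcp [-0.1909 -0.0132  0.3186] F [-0.3  0.4  0.7] yaw [ 1.7994e+02 -1.2000e-01 -1.7134e+02]
turn -0.0006
[0.04 0.   0.33] world [ 0.707 -0.088  0.33 ] units [-1.1542  0.0671 -0.0593]
[0.03  0.    0.265] world [ 0.697 -0.089  0.265] units [-1.1049  0.0667  0.2658]
```

View pics/p2.png

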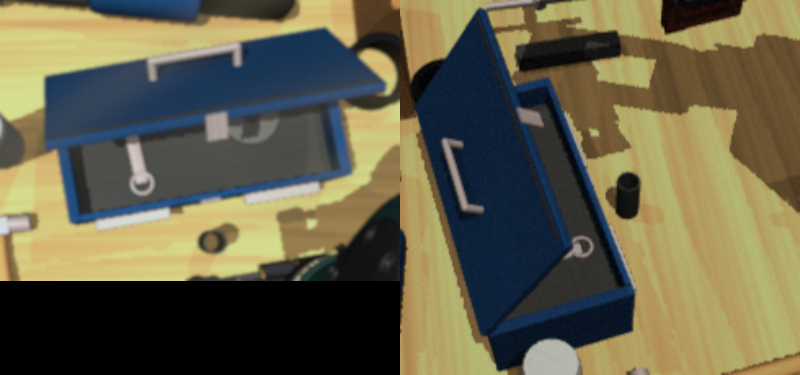

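Both drawers are flush (lips at about (133,219) and (282,193) in the left panel), and the lid and tube haven't moved. Positioning behind and above the lid edge.

```bash
python3 -m jog '[-0.1,0.03,0,0,1, -0.3,0.06,0,0,1, -0.5,0.066,0,0,1, -0.7,0.066,0,0,1, -0.85,0.066,0,0,1]'; python3 -m jog '[-0.1,0,0,0,1, -0.2,0,0,0,1, -0.28,0,0.05,0,1, -0.28,0,0.15,0,1, -0.28,0,0.2,0,1]'; python3 -m jog '[0,0,0,0,1, 0,0,0,0,1, 0,0,0,0,1, 0,0,0,0,1, 0,0,0,0,1]'; cat > lidpath.py <<'E'
from h import *
q=np.load("q.npy"); t=q[5]; p=R.from_euler("z",-q[2]).apply(monitor.sense()["tool_pos"]-[q[0],q[1],0]); print(p.round(4), monitor.sense()["ft_force"].round(1))
prev=p
for a in [t,.85,.78,.7,.62,.54,.46,.38,.3,.22,.15,.09,.04,0]:
    c=np.array(lid(a,.16,0)); c[0]+=.010; c[1]=p[1]
    d=c-prev; print(round(a,2),c.round(4),"units x,z",np.round([-d[0]/.2,-d[2]/.2],3)); prev=c
E
python3 lidpath.py
```

```text
time_s: 12.38
tool_pos: [0.6496, -0.0965, 0.3184]
ee_rot: [180.0, -0.0, -171.3]
ft_force: [-0.2, -0.9, -0.0]
finger_gap: 0.0005
gripper_force: 0.0
time_s: 12.8
tool_pos: [0.7023, -0.0884, 0.2761]
ee_rot: [179.9, -0.2, -171.3]
ft_force: [-1.0, -0.1, -0.7]
finger_gap: 0.0003
gripper_force: 0.0
time_s: 13.22
tool_pos: [0.7027, -0.0885, 0.2815]
ee_rot: [-180.0, 0.1, -171.3]
ft_force: [0.3, 0.3, 0.2]
finger_gap: 0.0
gripper_force: 0.0
[3.580e-02 1.000e-04 2.815e-01] [0.3 0.3 0.2]
0.91 [1.140e-02 1.000e-04 2.377e-01] units x,z [0.122 0.219]
0.85 [3.400e-03 1.000e-04 2.321e-01] units x,z [0.04  0.028]
0.78 [-5.300e-03  1.000e-04  2.251e-01] units x,z [0.044 0.035]
0.7 [-1.460e-02  1.000e-04  2.163e-01] units x,z [0.047 0.044]
0.62 [-2.320e-02  1.000e-04  2.067e-01] units x,z [0.043 0.048]
0.54 [-3.110e-02  1.000e-04  1.966e-01] units x,z [0.039 0.051]
0.46 [-3.800e-02  1.000e-04  1.858e-01] units x,z [0.035 0.054]
0.38 [-4.410e-02  1.000e-04  1.745e-01] units x,z [0.03  0.056]
0.3 [-4.930e-02  1.000e-04  1.627e-01] units x,z [0.026 0.059]
0.22 [-5.350e-02  1.000e-04  1.506e-01] units x,z [0.021 0.061]
0.15 [-5.640e-02  1.000e-04  1.398e-01] units x,z [0.014 0.054]
0.09 [-5.830e-02  1.000e-04  1.303e-01] units x,z [0.009 0.047]
0.04 [-5.940e-02  1.000e-04  1.224e-01] units x,z [0.006 0.04 ]
0 [-6.00e-02  1.00e-04  1.16e-01] units x,z [0.003 0.032]
```

```bash
python3 -m jog '[0.01,0,0.04,0,1, 0.03,0,0.08,0,1, 0.05,0,0.12,0,1, 0.07,0,0.15,0,1, 0.08,0,0.17,0,1]';  python3 -m jog '[0.008,0,0.01,0,1, 0.016,0,0.02,0,1, 0.025,0,0.03,0,1, 0.033,0,0.04,0,1, 0.042,0,0.05,0,1]'; python3 -m jog '[0.008,0,0.006,0,1, 0.016,0,0.012,0,1, 0.024,0,0.018,0,1, 0.032,0,0.024,0,1, 0.04,0,0.03,0,1]'; python3 lidpath.py | head -2
```

```text
time_s: 13.63
tool_pos: [0.6851, -0.0906, 0.2444]
ee_rot: [180.0, -0.1, -171.3]
ft_force: [-0.1, 1.1, 0.2]
finger_gap: 0.0003
gripper_force: 0.0
time_s: 14.05
tool_pos: [0.6793, -0.0921, 0.2371]
ee_rot: [-179.9, 0.2, -171.3]
ft_force: [0.9, 0.2, 3.9]
finger_gap: 0.0008
gripper_force: 1.6
time_s: 14.47
tool_pos: [0.6704, -0.0934, 0.2301]
ee_rot: [-180.0, 0.0, -171.3]
ft_force: [0.8, -1.0, 3.7]
finger_gap: 0.0005
gripper_force: 1.5
[3.100e-03 2.000e-04 2.301e-01] [ 0.8 -1.   3.7]
0.91 [1.140e-02 2.000e-04 2.377e-01] units x,z [-0.041 -0.038]
```

Contact force is about 4 N and the pose matches the predicted lid arc, so I'll follow it down.

```bash
python3 -m jog '[0.009,0,0.007,0,1, 0.018,0,0.014,0,1, 0.027,0,0.021,0,1, 0.036,0,0.028,0,1, 0.044,0,0.035,0,1]' | grep -E "tool_pos|ft_f"; python3 -m jog '[0.009,0,0.009,0,1, 0.019,0,0.018,0,1, 0.028,0,0.026,0,1, 0.038,0,0.035,0,1, 0.047,0,0.044,0,1]'| grep -E "tool_pos|ft_f"; python3 -m jog '[0.009,0,0.01,0,1, 0.018,0,0.02,0,1, 0.026,0,0.029,0,1, 0.035,0,0.038,0,1, 0.043,0,0.048,0,1]'| grep -E "tool_pos|ft_f"; python3 -m jog '[0.008,0,0.01,0,1, 0.016,0,0.02,0,1, 0.024,0,0.03,0,1, 0.032,0,0.04,0,1, 0.039,0,0.051,0,1]'| grep -E "tool_pos|ft_f"; python3 lidpath.py | head -1
```

```text
tool_pos: [0.6616, -0.0946, 0.2228]
ft_force: [1.2, -1.7, 2.6]
tool_pos: [0.6525, -0.096, 0.214]
ft_force: [2.6, -0.8, 1.7]
tool_pos: [0.6438, -0.0971, 0.2045]
ft_force: [3.1, -1.2, 1.4]
tool_pos: [0.636, -0.0982, 0.1943]
ft_force: [2.3, 0.4, 1.2]
[-0.0316  0.0006  0.1943] [2.3 0.4 1.2]
```

```bash
python3 -m jog '[0.006,0,0.01,0,1, 0.012,0,0.02,0,1, 0.018,0,0.031,0,1, 0.025,0,0.043,0,1, 0.031,0,0.054,0,1]' | grep -E "tool_pos|ft_f"; python3 -m jog '[0.006,0,0.011,0,1, 0.012,0,0.022,0,1, 0.018,0,0.033,0,1, 0.023,0,0.045,0,1, 0.028,0,0.056,0,1]'| grep -E "tool_pos|ft_f"; python3 -m jog '[0.005,0,0.012,0,1, 0.01,0,0.024,0,1, 0.015,0,0.035,0,1, 0.02,0,0.047,0,1, 0.024,0,0.059,0,1]'| grep -E "tool_pos|ft_f"; python3 lidpath.py | head -1
python3 - <<'E'
from h import *
import cv2
a=vision.camera("top")[110:300,245:515]; b=vision.camera("scene")[75:305,205:450]
a=cv2.resize(a,(400,281));b=cv2.resize(b,(400,375))
cv2.imwrite("pics/p3.png",np.hstack([cv2.copyMakeBorder(a,0,94,0,0,0),b]))
E
```

```text
tool_pos: [0.6296, -0.0993, 0.1834]
ft_force: [0.8, -0.2, 2.3]
tool_pos: [0.6241, -0.1002, 0.1722]
ft_force: [-0.9, 0.7, 2.1]
tool_pos: [0.6196, -0.101, 0.1604]
ft_force: [-0.7, 0.1, 2.5]
[-0.0483  0.0004  0.1604] [-0.7  0.1  2.5]
```

View pics/p3.png

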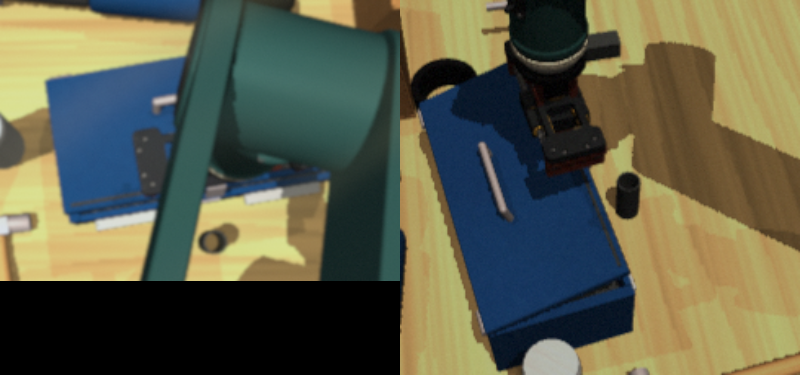

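The lid is nearly down: there's a narrow gap at its free left corner, about (620,280) in the right panel, and the gripper is clear of the handle. I'll finish slowly.

```bash
python3 -m jog '[0.004,0,0.011,0,1, 0.008,0,0.022,0,1, 0.012,0,0.034,0,1, 0.016,0,0.045,0,1, 0.02,0,0.056,0,1]' | grep -E "tool_pos|ft_f"; python3 -m jog '[0.003,0,0.01,0,1, 0.006,0,0.02,0,1, 0.009,0,0.03,0,1, 0.012,0,0.04,0,1, 0.014,0,0.05,0,1]'| grep -E "tool_pos|ft_f"; python3 -m jog '[0.002,0,0.008,0,1, 0.004,0,0.016,0,1, 0.006,0,0.024,0,1, 0.008,0,0.031,0,1, 0.009,0,0.038,0,1]'| grep -E "tool_pos|ft_f"; python3 -m jog '[0.001,0,0.006,0,1, 0.002,0,0.012,0,1, 0.003,0,0.018,0,1, 0.004,0,0.024,0,1, 0.005,0,0.03,0,1]'| grep -E "tool_pos|ft_f"; python3 lidpath.py | head -1
```

```text
tool_pos: [0.6161, -0.1016, 0.1493]
ft_force: [0.3, 0.1, 0.9]
tool_pos: [0.6134, -0.102, 0.1394]
ft_force: [1.3, -0.2, 1.2]
tool_pos: [0.6112, -0.1023, 0.1318]
ft_force: [1.0, 0.0, 1.1]
tool_pos: [0.6103, -0.1024, 0.1258]
ft_force: [1.7, -0.7, 1.4]
[-0.0576  0.0004  0.1258] [ 1.7 -0.7  1.4]
```

```bash
for i in 1 2 3 4; do python3 -m jog '[0,0,0.004,0,1, 0,0,0.008,0,1, 0,0,0.012,0,1, 0,0,0.015,0,1, 0,0,0.018,0,1]' | grep -E "tool_pos|ft_f";done;  python3 lidpath.py | head -1
```

```text
tool_pos: [0.61, -0.1025, 0.1221]
ft_force: [-0.4, -0.3, 2.1]
tool_pos: [0.6099, -0.1023, 0.1185]
ft_force: [-1.8, -1.3, 2.2]
tool_pos: [0.6102, -0.1023, 0.1162]
ft_force: [-5.2, 1.4, 16.9]
tool_pos: [0.6102, -0.1023, 0.116]
ft_force: [-14.1, 2.8, 41.0]
[-0.0577  0.0005  0.116 ] [-14.1   2.8  41. ]
```

The lid stopped at 0.116 m, which is the shut height. I'll lift away and check.

```bash
python3 -m jog '[0,0,-0.03,0,1, 0,0,-0.08,0,1, 0,0,-0.2,0,1, 0,0,-0.4,0,1, 0,0,-0.6,0,1]'; python3 -m jog '[0.1,0,-0.1,0,1, 0.3,0,-0.2,0,1, 0.5,0,-0.3,0,1, 0.7,0,-0.3,0,1, 0.85,0,-0.3,0,1]'; python3 -m jog '[0,0,0,0,1, 0,0,0,0,1, 0,0,0,0,1, 0,0,0,0,1, 0,0,0,0,1]'
python3 - <<'E'
from h import *
import cv2
a=vision.camera("top")[110:300,215:515]; b=vision.camera("scene")[75:325,205:450]
a=cv2.resize(a,(400,253));b=cv2.resize(b,(400,408))
cv2.imwrite("pics/p4.png",np.hstack([cv2.copyMakeBorder(a,0,155,0,0,0),b]))
E
```

```text
time_s: 21.23
tool_pos: [0.6093, -0.1019, 0.2315]
ee_rot: [179.9, -0.2, -171.3]
ft_force: [1.6, -0.3, -0.2]
finger_gap: 0.0004
gripper_force: 0.0
time_s: 21.65
tool_pos: [0.441, -0.1284, 0.2929]
ee_rot: [-179.9, 0.1, -171.2]
ft_force: [0.1, -1.1, -0.2]
finger_gap: 0.0005
gripper_force: 0.0
time_s: 22.07
tool_pos: [0.4436, -0.1282, 0.2913]
ee_rot: [180.0, 0.0, -171.2]
ft_force: [0.8, -0.7, -0.3]
finger_gap: 0.0003
gripper_force: 0.0
```

View pics/p4.png

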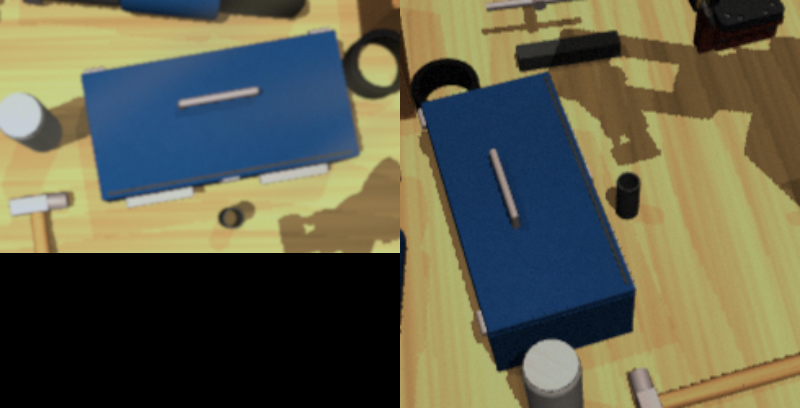

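The lid lies flat and shut, both drawer lips are flush at (160,197) and (293,173) in the left panel, and everything else is where it was.

```bash
python3 -c "
from workcell import order
print(order.close_job())"
```

```text
the job is handed in; nothing more can be done
None
```

The tool chest is closed and the job is handed in: both drawers were pushed home first, then the lid was pushed fully shut, with nothing else moved and the arm clear of it all at about 22 s.

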